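# Fit the keyed drive shaft into the sprung pulley hub

## Robot

A 7-joint arm with a two-finger parallel gripper is mounted at the origin on the work surface. World frame = base frame: x ahead of the robot, y to its left, z up, the work surface at z = 0. Lengths are in m, angles in degrees, forces in N, time in s.
With the tool pointing down it reaches from about 0.425 to 0.875 m from the base axis. Payload 4.7 kg.
Tool frame: the origin (TCP) lies midway between the tips of the shut fingers; the grasp point (between the pads) lies 19 mm behind it (env.grip_point_offset is the distance from the TCP to the grasp point, in m); z points along the fingers, y is the line along which they close (so a half turn about z gives the same grasp; the last joint's range is limited). The gripper opens to 87 mm and grips with 3 to 60 N. Pads are 19 mm wide; open, the fingers measure 117 mm over their backs; the gripper's body (75 mm by 190 mm) begins 51 mm behind the grasp point.
Start: joints at [72.485, 18.392, -4.016, 83.108, 1.295, 78.541, -3.26], TCP at [0.204, -0.617, 0.223] pointing down, gripper open.
Joint ranges: [-163.93, 163.93], [-17.29, 119.83], [-79.2, 71.16], [3.27, 140.29], [-89.18, 269.18], [5.43, 117.66], [-154.24, 154.24]. Speed limits (degrees/s): [147.25, 147.25, 180, 180, 180, 180, 180].

## Interface

Orientations are given as [roll, pitch, yaw] about the fixed x, y, z axes, in that order (R = Rz(yaw) Ry(pitch) Rx(roll)).
In Python, from cell import env gives the robot as it stands.
- The arm moves only by the shell command python3 -m jog 'ROWS' [FORCE]. ROWS is JSON, a list of rows, each a list of 7 numbers: the shift along the tool's x, y, z in m, then the turn, a rotation vector about the tool's x, y, z in rad, then the finger opening in m, from 0 to 0.087. A call has 1 to 12 rows; each row shifts and turns the commanded pose from where the row before left it, along the tool's axes as they then stand; what a row does not reach is not made up. A row lasts 1/12 s, in which the tool goes at most 41.7 mm and 7.16 degrees, less where a joint would pass 70% of its speed; a pose out of reach is approached as far as the arm can. A call is refused whole if a number of a shift passes 0.0417 or a number of a turn 0.125, either way. A call with a gripper value outside its range is refused whole. The fingers move at their own pace and stop on an object; FORCE is the grip in N (left out, the last holds). Time passes only in rows, so rows that do not move let the fingers close. It gives the time, the measured TCP pose, the force, the opening and the grip force at its end, in the units of the state.
- env.get_obs(): the state, without advancing time (a new reading comes with each control period).
- env.read_camera(name): name is "scene" or "side" or "wrist"; returns the picture (420x560x3 uint8, blue, green, red); there is no depth.
- env.get_calibration(name): a dict with "fov_y" (degrees; the focal length in pixels is half the picture's height over the tangent of half this angle, whatever the lens; pixels are square), "cx", "cy" (the principal point, pixels), "pose" (4x4, takes a point from camera to world coordinates). Camera axes: x right, y up, looking along -z (the intrinsics and any distortion apply to the point x, -y, -z); pixel columns grow to the right and rows downward; lengths in m; the calibration is good to about 2 mm. A picture is of the moment at which its call begins: read the wrist's pose just before it. get_calibration takes no time and is no camera call; for the wrist camera it gives the pose at the moment of the call.
- env.sign_off(): hands the job in; it is judged then, once.
The state is a dict: "time_s": time; "qpos": joint angles; "joint_velocities": joint speeds; "effort": joint torques, N m; "tool_pos": TCP position; "tool_rot": TCP orientation; "force": force on the tool from outside, world axes, zero at the start; "wrist_torque": the same for the moment, N m; "grip_width": finger opening in m; "grasp_force": force on a finger pad.
Only numpy, scipy, OpenCV 4.12 (cv2) and the standard library are available. Lean on these libraries where they do the work, as an engineer would, in place of code of your own. Each camera call takes 0.05 s, during which the arm holds its last target. There are 200 camera calls.

## Task

Take the square-headed keyed shaft out of the wooden rack, put its nose into the hub of the pulley, turn it until the key slips into the slot and push it fully home, so that its collar sits on the hub's face. A spring in the hub pushes it back out: finish while still holding the shaft pressed fully home, and do not let go. Leave the round-headed spindle and the other things on the bench where they are.

Things in the scene. Friction and masses are not known exactly. Their poses are not given: they have to be found in the camera images.
- shaft: Loose steel drive shaft, 0.25 to 0.42 kg, upright in one of the rack's holes. Origin: centre of the underside of its round collar (diameter 44, 6 thick), z up the shaft, x toward the key. Square head above the collar (see shaft_head). Below, a round shaft, diameter 20, to z = -52 mm, the last 5 mm tapering to diameter 12. A collar tab, 8 wide, reaching 31 mm out, shows from above where the key is
- shaft_key (a point): Outer lower edge of the shaft's key, 15.5 mm from the axis toward the shaft's +x, at z = -36 mm. The key is a rib 6 mm wide (along y), from z = -36 to -6 mm; below it a round nose 16 mm long is clear, so the nose enters the bore before the key meets the hub's face
- shaft_head (a point): Middle of the shaft's square head, on the axis at z = +30 mm, where to grip it. The head is 24 x 24 mm, its sides along the shaft's x and y, from z = +6 to +51 mm
- spindle: Loose steel spindle in the rack's other hole, to be left alone: like the shaft but with a round head (diameter 30, 34 mm high above the collar), no key and no tab. Origin: centre of the collar's underside
- rack: Fixed wooden block 80 (x) x 200 (y) x 62 mm high, origin at the centre of its underside; two blind holes, diameter 35 mm, 56 deep, at y = +60 and -60 mm; the collars rest on its top
- hub: Fixed stand (150 mm square, 12 high) with a locked belt pulley (diameter 140, top at 34 mm) and a round upright steel boss, diameter 66, flat top face at z = 80 mm. Nothing of it turns. Origin: centre of the underside. In the boss a vertical bore, diameter 22 mm, with one key slot on its +x side: 8 mm wide, reaching 17.5 mm from the axis, open at the top face, full depth
- hub_mouth (a point): Centre of the bore's mouth, in the plane of the boss's top face, 80 mm above the bench; axes as the hub's (x toward the key slot, z up). With the key in its slot the shaft still has about 0.15 rad of play either way
- spring_pad (a joint): Sprung steel pad, diameter 18, in the bore; its face is 44 mm below the mouth when free. Value: how far it is pressed down, m, 0 free, stop at 0.012. Pressing takes 6 N at first and 0.7 N more per mm; it reads about 0.008 with the shaft home (11.6 N, part of it the shaft's own weight)
- sprayer: Loose white spray bottle with a red trigger head, diameter 72, 208 mm high; origin at the centre of its underside
- tin: Loose green flat tin, diameter 84, 42 high; origin at the centre of its underside
- wood_disc: Loose pale wooden disc with a boss, diameter 80, 40 high; origin at the centre of its underside
- roller: Loose brass roller standing on end, diameter 48, 65 high; origin at the centre of its underside
- tongs: Loose dark steel tongs lying flat, 180 long (x) , about 40 wide, 13 high; origin under the pivot
Mind the look-alikes: they are no part of the job. Leave any red or turquoise look-alike of the shaft alone.

How it is judged:
By the outcome, as a careful person would: the job done as asked, in the order asked, and still so for the second after the job is handed in, while the arm keeps its last pose, push and grip.
It also fails if it takes over 38 s, if anything falls off the work surface, if the arm or the gripper's body presses on something with over 40 N, if the wrist force passes 120 N, or if a joint passes its speed limit or range.

## Working session

There is one attempt and no reset: what is moved stays moved. The work goes in short steps, Python scripts to look and compute and a shell command to move; the robot and the scene stay as the last step left them, time stands still between calls to the robot, and variables do not carry over. Pictures are saved under pics/ and viewed, at most 10 in all, crops included, and the job is handed in when it is done.

```bash
mkdir -p pics; cat > h.py <<'E'
import numpy as np,cv2
from cell import env
def ray(cal,u,v):
    f=210/np.tan(np.radians(cal['fov_y']/2)); k=np.array(cal.get('dist',cal.get('distortion',[0,0,0,0,0])),float).ravel() 
    K=np.array([[f,0,cal['cx']],[0,f,cal['cy']],[0,0,1]])
    p=cv2.undistortPoints(np.array([[[u,v]]],float),K,k)[0,0]
    P=np.array(cal['pose']); return P[:3,3],P[:3,:3]@np.array([p[0],-p[1],-1])
def onplane(cal,u,v,z):
    o,d=ray(cal,u,v); return o+d*(z-o[2])/d[2]
E
python3 - <<'E'
from h import *
for n in ("scene","side","wrist"):
    c=env.get_calibration(n); print(n,{k:(np.round(v,3).tolist() if not isinstance(v,str) else v) for k,v in c.items()})
    cv2.imwrite(f"pics/{n}0.png",env.read_camera(n))
o=env.get_obs(); print(o['tool_pos'],o['tool_rot'],o['time_s'],o['force'],env.grip_point_offset)
a=[cv2.imread(f"pics/{n}0.png") for n in("scene","side")]
E
ls
```

```text
scene {'fov_y': 51.55, 'cx': 274.274, 'cy': 209.704, 'pose': [[-0.744, -0.432, 0.51, 1.113], [0.668, -0.491, 0.559, 0.599], [0.009, 0.757, 0.654, 0.8], [0.0, 0.0, 0.0, 1.0]]}
side {'fov_y': 48.999, 'cx': 281.428, 'cy': 211.306, 'pose': [[0.895, 0.305, -0.327, 0.173], [-0.447, 0.59, -0.673, -0.805], [-0.012, 0.748, 0.664, 0.917], [0.0, 0.0, 0.0, 1.0]]}
wrist {'fov_y': 62.738, 'cx': 277.108, 'cy': 208.229, 'pose': [[0.315, 0.916, 0.249, 0.272], [-0.949, 0.304, 0.081, -0.595], [-0.002, -0.261, 0.965, 0.382], [0.0, 0.0, 0.0, 1.0]]}
[ 0.20418237 -0.6166382   0.22170997] [-1.79913819e+02  4.89781526e-03  1.83252032e+01] 0.15 [-0.20285959  0.04688993  0.25733024] 0.0187
h.py
pics
```

View pics/scene0.png

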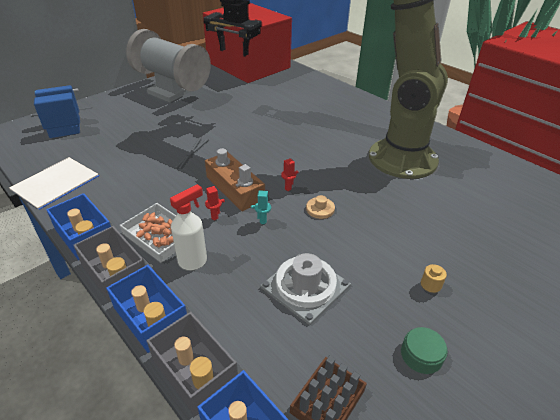

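View pics/side0.png

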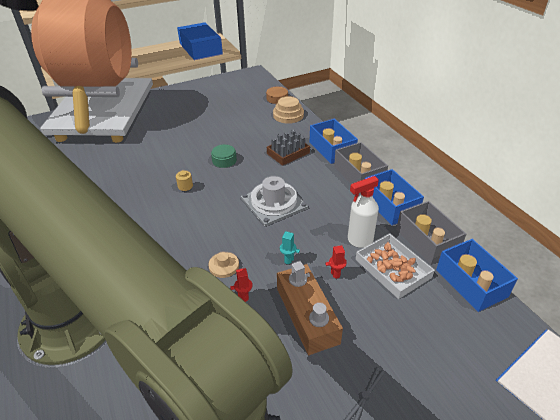

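Both views show the rack with two steel parts: scene (245,173) / side (297,272) looks square, and scene (222,156) / side (319,314) looks round. Other candidates are the red look-alikes at scene (213,200) and (289,170), and the turquoise one at (263,205). The hub is at scene (307,270) / side (273,190). I choose the steel part at scene (245,173) and will check it in a crop.

```bash
python3 - <<'E'
import cv2,numpy as np
a=cv2.imread("pics/scene0.png");b=cv2.imread("pics/side0.png")
r=lambda m,x,y,w,h:cv2.resize(m[y:y+h,x:x+w],(400,300),interpolation=cv2.INTER_CUBIC)
cv2.imwrite("pics/crop1.png",np.vstack([np.hstack([r(a,195,140,80,60),r(a,260,240,100,75)]),np.hstack([r(b,265,250,100,75),r(b,233,165,80,60)])]))
E
```

```text
(no output)
```

View pics/crop1.png

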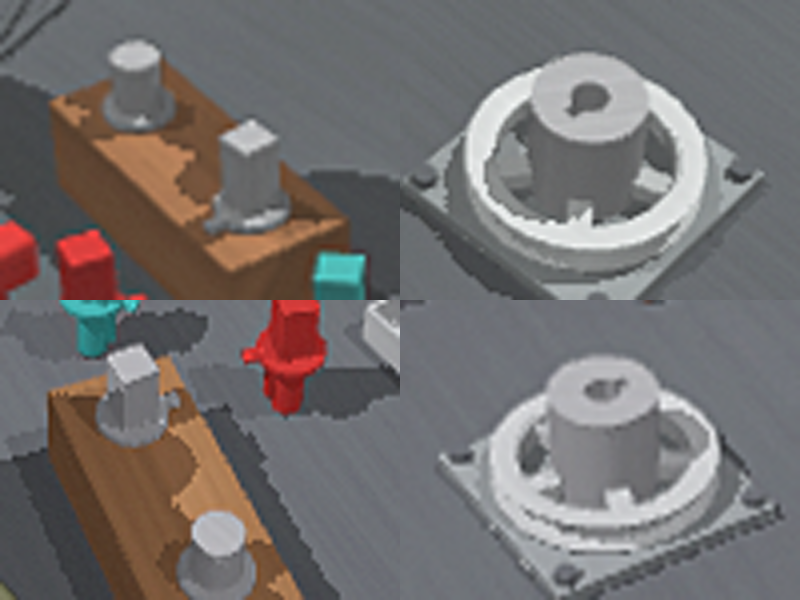

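The crop confirms it: the part at scene (245,167) has a square head and a tab pointing lower left (237,185). The other part has a round head. The boss bore is at scene (307.5,264.5) with its slot at lower left.

```bash
python3 - <<'E'
from h import *
s,d=env.get_calibration("scene"),env.get_calibration("side")
def pr(n,c,u,v,z):
    p=onplane(c,u,v,z); print(n,p.round(4)); return p
for n,c,h,t,b,sl in(("scene",s,(245.4,167.4),(237.4,185.2),(307.5,264.5),(260+170/4,240+112/4)),("side",d,(298.5,265.5),(308.3,275.5),(273.6,183),(233+222/5,165+81/5))):
    H=pr(n+" head",c,*h,.113);T=pr("tab",c,*t,.068);B=pr("bore",c,*b,.08);S=pr("slot",c,*sl,.08)
    print("tab dir",np.degrees(np.arctan2(*(T-H)[1::-1])),"slot",np.degrees(np.arctan2(*(S-B)[1::-1])))
o=env.get_obs(); w=env.get_calibration("wrist")
R=cv2.Rodrigues(np.zeros(3))[0]
from scipy.spatial.transform import Rotation as Ro
Rt=Ro.from_euler('xyz',o['tool_rot'],degrees=True).as_matrix()
P=np.array(w['pose']); print(np.round(Rt.T@P[:3,:3],3),np.round(Rt.T@(P[:3,3]-o['tool_pos']),4)); print(np.round(Rt,3))
E
```

```text
scene head [ 0.5187 -0.1715  0.113 ]
tab [ 0.5496 -0.1708  0.068 ]
bore [0.6204 0.1697 0.08  ]
slot [0.6359 0.1697 0.08  ]
tab dir 1.206122408058494 slot -0.1457458643266754
side head [ 0.5196 -0.1783  0.113 ]
tab [ 0.5448 -0.1821  0.068 ]
bore [0.6208 0.1654 0.08  ]
slot [0.6345 0.168  0.08  ]
tab dir -8.412487446699986 slot 10.647468919803776
[[ 0.001  0.965  0.261]
 [ 1.    -0.001 -0.   ]
 [-0.     0.261 -0.965]] [ 0.0716  0.0006 -0.1606]
[[ 0.949  0.314 -0.001]
 [ 0.314 -0.949  0.001]
 [-0.    -0.002 -1.   ]]
```

```bash
python3 -m jog '[[0.0312,-0.0229,0,0,0,0,0.05],[0.0312,-0.0229,0,0,0,0,0.05],[0.0312,-0.0229,0,0,0,0,0.05],[0.0312,-0.0229,0,0,0,0,0.05],[0.0312,-0.0229,0,0,0,0,0.05],[0.0312,-0.0229,0,0,0,0,0.05],[0.0312,-0.0229,0,0,0,0,0.05],[0.0312,-0.0229,0,0,0,0,0.05],[0.0312,-0.0229,0,0,0,0,0.05],[0.0312,-0.0229,0,0,0,0,0.05],[0.0312,-0.0229,0,0,0,0,0.05],[0.0312,-0.0229,0,0,0,0,0.05]]'
python3 -m jog '[[0.0312,-0.0229,0,0,0,0,0.05],[0.0312,-0.0229,0,0,0,0,0.05],[0,0,0,0,0,0.1,0.05],[0,0,0,0,0,0.1,0.05],[0,0,0,0,0,0.1,0.05],[0,0,0,0,0,0.1,0.05],[0,0,0,0,0,0,0.05],[0,0,0,0,0,0,0.05]]'
python3 - <<'E'
from h import *
o=env.get_obs();np.save("wp1.npy",np.array(env.get_calibration("wrist")['pose']))
cv2.imwrite("pics/w1.png",env.read_camera("wrist"));print(o['tool_pos'],o['tool_rot'],o['time_s'])
E
```

```text
time_s: 1.15
tool_pos: [0.4739, -0.2367, 0.2225]
tool_rot: [180.0, 0.0, 18.3]
force: [1.1, 0.4, -0.3]
grip_width: 0.0498
grasp_force: 0.0
time_s: 1.82
tool_pos: [0.518, -0.1754, 0.2223]
tool_rot: [-180.0, 0.0, -4.4]
force: [-1.2, 0.4, 0.9]
grip_width: 0.0498
grasp_force: 0.0
[ 0.51801089 -0.17535786  0.22230942] [-1.79999707e+02  2.56274910e-02 -4.43408469e+00] 1.8167
```

View pics/w1.png

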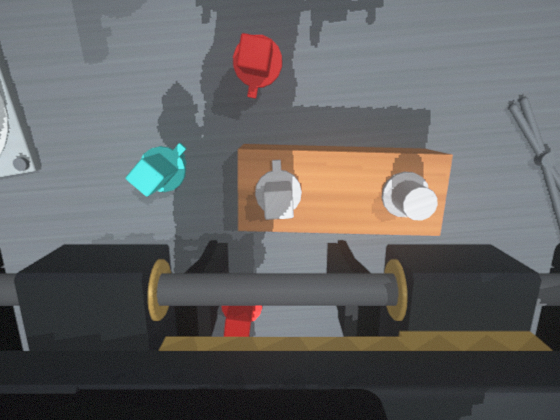

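```bash
python3 - <<'E'
from h import *
print(onplane(env.get_calibration("scene"),190,260,0),onplane(env.get_calibration("side"),361,238,0))
E
```

```text
[ 0.77329731 -0.08137646  0.        ] [ 7.72697783e-01 -7.96385390e-02 -1.11022302e-16]
```

```bash
python3 -m jog '[[0.0076,-0.035,0,0,0,0,0.05],[0.0076,-0.035,0,0,0,0,0.05],[0.0076,-0.035,0,0,0,0,0.05],[0.0076,-0.035,0,0,0,0,0.05],[0.0076,-0.035,0,0,0,0,0.05],[0.0076,-0.035,0,0,0,0,0.05],[0.0076,-0.035,0,0,0,0,0.05],[0.0076,-0.035,0,0,0,0,0.05],[0.0076,-0.035,0,0,0,0,0.05],[0.0076,-0.035,0,0,0,0,0.05],[0,0,0,0,0,0,0.05],[0,0,0,0,0,0,0.05]]'
python3 - <<'E'
from h import *
o=env.get_obs();np.save("wp2.npy",np.array(env.get_calibration("wrist")['pose']))
cv2.imwrite("pics/w2.png",env.read_camera("wrist"));print(o['tool_pos'],o['tool_rot'],o['time_s'])
a=cv2.imread("pics/w1.png");b=cv2.imread("pics/w2.png")
c=env.get_calibration("wrist")
P=np.array(c['pose']);f=210/np.tan(np.radians(c['fov_y']/2))
q=P[:3,:3].T@(np.array([.6206,.1675,.08])-P[:3,3]);u,v=c['cx']+f*q[0]/-q[2],c['cy']-f*q[1]/-q[2];print(u,v)
u,v=int(u),int(v)
r=lambda m,x,y,w,h:cv2.resize(m[y:y+h,x:x+w],(400,400),interpolation=cv2.INTER_CUBIC)
x,y=u-50,max(v-50,0);print("origin",x,y)
cv2.imwrite("pics/crop2.png",np.hstack([r(a,239,150,80,80),r(b,x,y,100,100)]))
E
```

```text
time_s: 2.87
tool_pos: [0.6213, 0.1708, 0.222]
tool_rot: [-179.9, 0.1, -4.2]
force: [-0.2, -0.0, 0.2]
grip_width: 0.0498
grasp_force: 0.0
[0.62129819 0.17080253 0.22201379] [-1.79909584e+02  7.73274024e-02 -4.18617073e+00] 2.8667
277.2364346742879 198.47375967293905
origin 227 148
```

View pics/crop2.png

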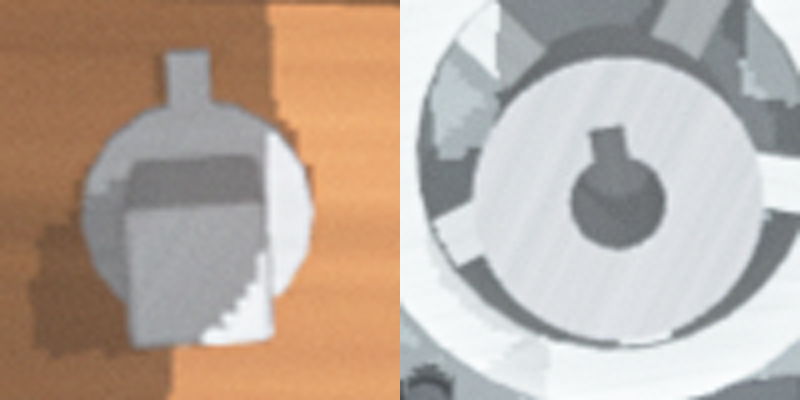

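The left crop shows the square head top with corners at crop (124,209), (264,204), (274,340) and (130,347), and the tab at (187,51). The right crop shows the bore centre at (618,201) and the slot end at (606,128).

```bash
cat > m.py <<'E'
from h import *
c=env.get_calibration("wrist")
ang=lambda v:np.degrees(np.arctan2(v[1],v[0]))
def A(u,v,z): return onplane({**c,'pose':np.load("wp1.npy")},239+(u-2)/5,150+(v-2)/5,z)
def B(u,v,z): return onplane({**c,'pose':np.load("wp2.npy")},227+(u-401.5)/4,148+(v-1.5)/4,z)
q=[A(*p,.113) for p in((124,209),(264,204),(274,340),(130,347))]
print("head",np.mean(q,0),[round(np.linalg.norm(q[i]-q[i-1])*1e3,1) for i in range(4)],[round(ang(q[i]-q[i-1])%90,1) for i in range(4)])
k=A(197,212,.068);t=A(187,51,.068);t0=A(189,104,.068)
print("collar",k,"tab",t,np.linalg.norm((t-k)[:2]),ang(t-k),ang(t-t0))
print("collar diam",np.linalg.norm(A(81,213,.068)-A(312,213,.068)))
b=B(618,201,.08);b2=B(618.5,201,.08);s=B(606,128,.08)
print("bore",b,b2,"slot",np.linalg.norm(s-b),ang(s-b))
E
python3 m.py
```

```text
head [ 0.51955656 -0.17680044  0.113     ] [np.float64(23.1), np.float64(22.4), np.float64(22.8), np.float64(23.6)] [np.float64(87.4), np.float64(87.7), np.float64(0.3), np.float64(88.5)]
collar [ 0.52015926 -0.17679701  0.068     ] tab [ 0.55026338 -0.17726126  0.068     ] 0.03010769352228857 -0.8835142892308929 -2.279417945934272
collar diam 0.043207196192597684
bore [0.62045282 0.16697017 0.08      ] [0.6204447  0.16685763 0.08      ] slot 0.016915504032756545 5.106195380028852
```

```bash
python3 -m jog '[[-0.0076,0.0354,0,0,0,0,0.05],[-0.0076,0.0354,0,0,0,0,0.05],[-0.0076,0.0354,0,0,0,0,0.05],[-0.0076,0.0354,0,0,0,0,0.05],[-0.0076,0.0354,0,0,0,0,0.05],[-0.0076,0.0354,0,0,0,0,0.05],[-0.0076,0.0354,0,0,0,0,0.05],[-0.0076,0.0354,0,0,0,0,0.05],[-0.0076,0.0354,0,0,0,0,0.05],[-0.0076,0.0354,0,0,0,0,0.05],[0,0,0,0,0,-0.044,0.05],[0,0,0,0,0,0,0.05]]'
python3 -m jog '[[0,0,0.03,0,0,0,0.05],[0,0,0,0,0,0,0.05],[0,0,0,0,0,0,0.05]]'
```

```text
time_s: 3.92
tool_pos: [0.5156, -0.1846, 0.2226]
tool_rot: [179.9, 0.0, -2.5]
force: [-0.2, 1.0, -0.8]
grip_width: 0.0502
grasp_force: 0.0
time_s: 4.17
tool_pos: [0.5164, -0.1788, 0.1915]
tool_rot: [-179.9, 0.2, -2.1]
force: [-0.4, 1.4, 1.0]
grip_width: 0.0502
grasp_force: 0.0
```

```bash
python3 -m jog '[[0.003,-0.0015,0,0,0,-0.007,0.05],[0,0,0.02,0,0,0,0.05],[0,0,0.02,0,0,0,0.05],[0,0,0.0,0,0,0,0.05],[0,0,0,0,0,0,0.05],[0,0,0,0,0,0,0.05]]'
```

```text
time_s: 4.67
tool_pos: [0.522, -0.1779, 0.1542]
tool_rot: [180.0, -0.1, -1.6]
force: [0.2, -0.3, 0.2]
grip_width: 0.0496
grasp_force: 0.0
```

```bash
python3 -m jog '[[-0.0015,-0.001,0.02,0,0,0,0.05],[0,0,0.02,0,0,0,0.05],[0,0,0.02,0,0,0,0.05],[0,0,0.014,0,0,0,0.05],[0,0,0.006,0,0,0,0.05],[0,0,0,0,0,0,0.05],[0,0,0,0,0,0,0.05],[0,0,0,0,0,0,0.05]]'
```

```text
time_s: 5.33
tool_pos: [0.5207, -0.1773, 0.0742]
tool_rot: [179.9, -0.1, -1.7]
force: [0.2, 0.2, -0.1]
grip_width: 0.05
grasp_force: 0.0
```

```bash
python3 -m jog '[[0,0,0,0,0,0,0],[0,0,0,0,0,0,0],[0,0,0,0,0,0,0],[0,0,0,0,0,0,0],[0,0,0,0,0,0,0],[0,0,0,0,0,0,0]]' 50
```

```text
time_s: 5.83
tool_pos: [0.5196, -0.1768, 0.0727]
tool_rot: [-180.0, -0.0, -1.7]
force: [0.2, 1.2, 1.6]
grip_width: 0.0236
grasp_force: 50.0
```

```bash
python3 -m jog '[[0,0,-0.01,0,0,0,0],[0,0,-0.025,0,0,0,0],[0,0,-0.03,0,0,0,0],[0,0,-0.03,0,0,0,0],[0,0,-0.033,0,0,0,0],[0,0,0,0,0,0,0]]'
python3 -m jog '[[0.0091,-0.0347,0,0,0,0,0],[0.0091,-0.0347,0,0,0,0,0],[0.0091,-0.0347,0,0,0,0,0],[0.0091,-0.0347,0,0,0,0,0],[0.0091,-0.0347,0,0,0,0,0],[0.0091,-0.0347,0,0,0,0,0],[0.0091,-0.0347,0,0,0,0,0],[0.0091,-0.0347,0,0,0,0,0],[0.0091,-0.0347,0,0,0,0,0],[0.0091,-0.0347,0,0,0,0,0],[0,0,0,0,0,-0.119,0],[0,0,0,0,0,0,0]]'
python3 -m jog '[[0,0,0,0,0,0,0],[0,0,0,0,0,0,0],[0,0,0,0,0,0,0],[0,0,0,0,0,0,0]]'
python3 - <<'E'
from h import *
o=env.get_obs();np.save("wp3.npy",np.array(env.get_calibration("wrist")['pose']))
ims=[env.read_camera(n) for n in("wrist","scene","side")]
cv2.imwrite("pics/w3.png",ims[0]);cv2.imwrite("pics/sc3.png",ims[1]);cv2.imwrite("pics/sd3.png",ims[2])
print(o['tool_pos'],o['tool_rot'],o['time_s'],o['force'])
r=lambda m,x,y,w,h:cv2.resize(m[y:y+h,x:x+w],(400,300),interpolation=cv2.INTER_CUBIC)
cv2.imwrite("pics/crop3.png",np.vstack([np.hstack([r(ims[0],200,110,160,120),r(ims[0],227,110,100,75)]),np.hstack([r(ims[1],247,180,120,90),r(ims[2],213,110,120,90)])]))
E
```

```text
time_s: 6.33
tool_pos: [0.523, -0.1779, 0.2078]
tool_rot: [179.8, -0.6, -1.7]
force: [1.1, 0.3, -2.9]
grip_width: 0.0234
grasp_force: 50.0
time_s: 7.33
tool_pos: [0.6191, 0.1714, 0.1994]
tool_rot: [-179.9, 0.1, 5.7]
force: [0.3, -0.6, -4.5]
grip_width: 0.0234
grasp_force: 50.0
time_s: 7.67
tool_pos: [0.6207, 0.1654, 0.2005]
tool_rot: [179.9, 0.0, 4.9]
force: [-0.6, -0.8, -4.2]
grip_width: 0.0237
grasp_force: 50.0
[0.62070159 0.1654388  0.20046443] [1.79944571e+02 6.42172644e-03 4.94581351e+00] 7.6667 [-0.61811961 -0.76812132 -4.24859855]
```

View pics/crop3.png

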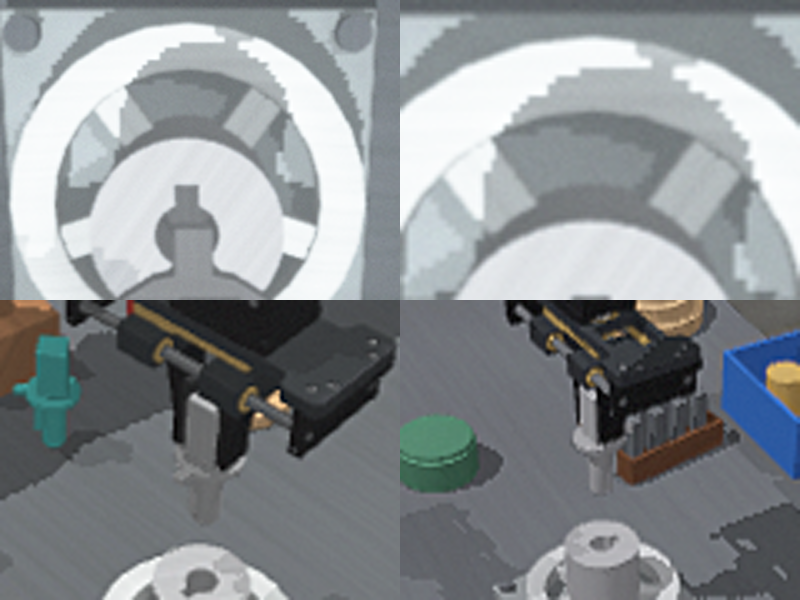

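The shaft hangs upright above the bore with its tab in line with the slot; in the top-left crop the tab is at (194,230), the slot at (188,195) and the bore at (188,235).

```bash
python3 -m jog '[[0,-0.001,0.02,0,0,0,0],[0,0,0.02,0,0,0,0],[0,0,0.01,0,0,0,0],[0,0,0,0,0,0,0],[0,0,0,0,0,0,0],[0,0,0,0,0,0,0]]'
python3 -m jog '[[0,0,0.004,0,0,0,0],[0,0,0.004,0,0,0,0],[0,0,0.004,0,0,0,0],[0,0,0.004,0,0,0,0],[0,0,0,0,0,0,0],[0,0,0,0,0,0,0]]'
```

```text
time_s: 8.32
tool_pos: [0.6212, 0.1685, 0.1517]
tool_rot: [-180.0, -0.1, 5.1]
force: [-0.9, 0.1, -2.7]
grip_width: 0.0234
grasp_force: 50.0
time_s: 8.82
tool_pos: [0.6202, 0.1681, 0.134]
tool_rot: [180.0, 0.0, 5.1]
force: [0.1, 0.5, -3.6]
grip_width: 0.0236
grasp_force: 50.0
```

```bash
python3 -m jog '[[0,0.0005,0.003,0,0,0,0],[0,0,0.003,0,0,0,0],[0,0,0.003,0,0,0,0],[0,0,0.002,0,0,0,0],[0,0,0,0,0,0,0],[0,0,0,0,0,0,0]]'
```

```text
time_s: 9.32
tool_pos: [0.6204, 0.1677, 0.1233]
tool_rot: [180.0, 0.0, 5.1]
force: [-0.1, 0.1, -3.4]
grip_width: 0.0239
grasp_force: 50.0
```

```bash
python3 -m jog '[[0,0,0.006,0,0,0,0],[0,0,0.006,0,0,0,0],[0,0,0.006,0,0,0,0],[0,0,0.004,0,0,0,0],[0,0,0,0,0,0,0],[0,0,0,0,0,0,0]]'
python3 -m jog '[[0,0,0.003,0,0,0,0],[0,0,0.003,0,0,0,0],[0,0,0.002,0,0,0,0],[0,0,0,0,0,0,0],[0,0,0,0,0,0,0]]' 60
```

```text
time_s: 9.82
tool_pos: [0.6202, 0.1676, 0.101]
tool_rot: [180.0, 0.1, 5.1]
force: [0.3, 0.7, -2.1]
grip_width: 0.0237
grasp_force: 50.0
time_s: 10.23
tool_pos: [0.6211, 0.168, 0.0948]
tool_rot: [180.0, -0.1, 5.1]
force: [-1.4, -0.5, 5.1]
grip_width: 0.0236
grasp_force: 60.0
```

Spring contact is felt. I'll press on in small steps until the collar bottoms out.

```bash
python3 -m jog '[[0,0,0.001,0,0,0,0],[0,0,0.001,0,0,0,0],[0,0,0.001,0,0,0,0],[0,0,0,0,0,0,0],[0,0,0,0,0,0,0]]'
python3 -m jog '[[0,0,0.001,0,0,0,0],[0,0,0.001,0,0,0,0],[0,0,0,0,0,0,0],[0,0,0,0,0,0,0]]'
```

```text
time_s: 10.65
tool_pos: [0.6211, 0.1681, 0.0922]
tool_rot: [180.0, -0.1, 5.1]
force: [-2.1, -1.5, 6.5]
grip_width: 0.0235
grasp_force: 60.0
time_s: 10.98
tool_pos: [0.6211, 0.1681, 0.0908]
tool_rot: [180.0, -0.1, 5.1]
force: [-2.7, -1.6, 10.3]
grip_width: 0.0237
grasp_force: 60.0
```

```bash
python3 -m jog '[[0,0,0.001,0,0,0,0],[0,0,0.001,0,0,0,0],[0,0,0,0,0,0,0],[0,0,0,0,0,0,0]]'
python3 -m jog '[[0,0,0.001,0,0,0,0],[0,0,0,0,0,0,0],[0,0,0,0,0,0,0],[0,0,0,0,0,0,0]]'
python3 - <<'E'
from h import *
a,b=env.read_camera("scene"),env.read_camera("side")
r=lambda m,x,y,w,h:cv2.resize(m[y:y+h,x:x+w],(400,300),interpolation=cv2.INTER_CUBIC)
cv2.imwrite("pics/crop4.png",np.hstack([r(a,267,220,80,60),r(b,233,145,80,60)]))
o=env.get_obs();print(o['tool_pos'],o['force'],o['grip_width'],o['time_s'])
E
```

```text
time_s: 11.32
tool_pos: [0.6212, 0.1681, 0.0907]
tool_rot: [179.9, -0.1, 5.1]
force: [-7.2, -2.6, 18.2]
grip_width: 0.0238
grasp_force: 60.0
time_s: 11.65
tool_pos: [0.6212, 0.1681, 0.0907]
tool_rot: [179.9, -0.1, 5.1]
force: [-8.6, -3.7, 23.3]
grip_width: 0.0237
grasp_force: 60.0
[0.62124456 0.16810152 0.09074073] [-9.76059638 -4.02341498 23.90903998] 0.02348909349709895 11.75
```

View pics/crop4.png

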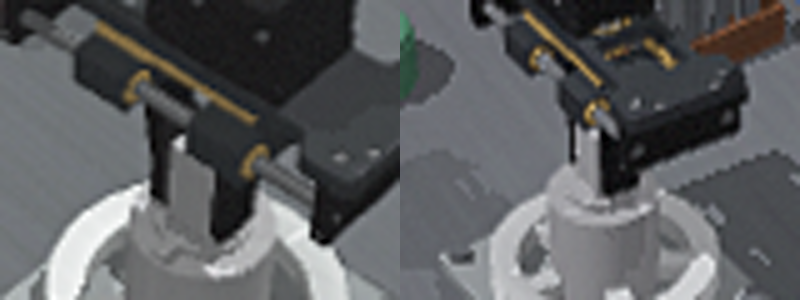

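The collar sits on the boss face in both views. The tool height stays at 0.0907 m while the push rises to 24 N, so the shaft is hard home.

```bash
python3 -c "
from cell import env
print(env.sign_off())"
```

```text
the job is handed in; nothing more can be done
None
```

The job is handed in: the square-headed shaft is fully home in the hub with its key in the slot, still gripped and pressed down with about 24 N, at 11.8 s of the 38 s allowed; the sign-off gave no verdict.

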